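# Put the sample spools back in their own cradles

### The job

The three filament spools on the print-lab bench have been put back in one another's cradles: move each one to the cradle of its own colour, using the white spare cradle to park one on the way. Set every spool down (do not drop or tip it) so that it stands squarely on both rods between the end plates, let go, and leave the glue stick, the small box and the toy boat where they are.

Things in the scene. Friction and masses are not known exactly. Their poses are not given: they have to be found in the camera images.
- spool_blue: loose spool of blue filament, 140 to 280 g: two black flanges of diameter 96 mm, blue winding of diameter 86 between; 44 mm wide over the flat outer faces: grip across these from above. Origin: its centre; y along the axle, level when upright; x and z turn as it rolls. Starts in the yellow cradle, top 106 mm above the bench.
- spool_yellow: loose spool of yellow filament, 140 to 280 g: two black flanges of diameter 96 mm, yellow winding of diameter 86 between; 44 mm wide over the flat outer faces: grip across these from above. Origin: its centre; y along the axle, level when upright; x and z turn as it rolls. Starts in the green cradle, top 106 mm above the bench.
- spool_green: loose spool of green filament, 140 to 280 g: two black flanges of diameter 96 mm, green winding of diameter 86 between; 44 mm wide over the flat outer faces: grip across these from above. Origin: its centre; y along the axle, level when upright; x and z turn as it rolls. Starts in the blue cradle, top 106 mm above the bench.
- cradle_blue: fixed cradle, blue tab on its -x side (to x -92 mm) and blue end plates (inner faces y ±33, 30 high, 4 thick, 80 long) on a grey 100 x 74 mm base. Two steel rods along y at x ±30, 10 mm thick, axes 14.3 high. Origin: centre of base underside, z up. A seated spool stands on both rods, axle along y, centre 58 mm above origin. Home of the blue spool.
- cradle_yellow: fixed cradle, yellow tab on its -x side (to x -92 mm) and yellow end plates (inner faces y ±33, 30 high, 4 thick, 80 long) on a grey 100 x 74 mm base. Two steel rods along y at x ±30, 10 mm thick, axes 14.3 high. Origin: centre of base underside, z up. A seated spool stands on both rods, axle along y, centre 58 mm above origin. Home of the yellow spool.
- cradle_green: fixed cradle, green tab on its -x side (to x -92 mm) and green end plates (inner faces y ±33, 30 high, 4 thick, 80 long) on a grey 100 x 74 mm base. Two steel rods along y at x ±30, 10 mm thick, axes 14.3 high. Origin: centre of base underside, z up. A seated spool stands on both rods, axle along y, centre 58 mm above origin. Home of the green spool.
- cradle_spare: fixed cradle, white tab on its -x side (to x -92 mm) and white end plates (inner faces y ±33, 30 high, 4 thick, 80 long) on a grey 100 x 74 mm base. Two steel rods along y at x ±30, 10 mm thick, axes 14.3 high. Origin: centre of base underside, z up. A seated spool stands on both rods, axle along y, centre 58 mm above origin. The spare, empty at the start.
- glue_stick: bystander: loose upright white glue stick with orange band and black cap, diameter 34 mm, 92 mm tall; origin: centre of its underside
- parts_box: bystander: loose small closed grey box with teal lid, 77 x 57 x 38 mm high; origin: centre of its underside
- test_boat: bystander: loose cream printed toy boat, 50 x 26 x 43 mm high; origin: centre of its underside
There are look-alikes about, which are no part of the job. What is shaped like the spool_yellow but pink is not meant. Leave any pink look-alike of the spool_blue alone.

How it is judged (in metres and radians):
On the way:
1. a spool has been parked, standing in the white spare cradle (((horizontal distance between spool_blue and cradle_spare below 0.02 m and z of spool_blue in the frame of cradle_spare below 0.066 m and contact force between the fingers and spool_blue below 0.05 N) or (horizontal distance between spool_yellow and cradle_spare below 0.02 m and z of spool_yellow in the frame of cradle_spare below 0.066 m and contact force between the fingers and spool_yellow below 0.05 N) or (horizontal distance between spool_green and cradle_spare below 0.02 m and z of spool_green in the frame of cradle_spare below 0.066 m and contact force between the fingers and spool_green below 0.05 N))), for 0.1 s.
At the end, for the whole second after the job is handed in: Each spool (blue, yellow, green) stands in the cradle of its own colour: centre within 15 mm of the cradle's centre seen from above, 52 to 63 mm above the cradle's origin (so on both rods), axle within 0.25 rad of the rods' direction; released and at rest (horizontal distance between spool_blue and cradle_blue below 0.015 m and z of spool_blue in the frame of cradle_blue between 0.052 and 0.063 m and angle between the y axis of spool_blue and the y axis of cradle_blue, either way round below 0.25 rad and linear speed of each of spool_blue, spool_yellow, spool_green below 0.02 m/s and angular speed of each of spool_blue, spool_yellow, spool_green below 0.3 rad/s and contact force between the fingers and spool_blue below 0.05 N and horizontal distance between spool_yellow and cradle_yellow below 0.015 m and z of spool_yellow in the frame of cradle_yellow between 0.052 and 0.063 m and angle between the y axis of spool_yellow and the y axis of cradle_yellow, either way round below 0.25 rad and contact force between the fingers and spool_yellow below 0.05 N and horizontal distance between spool_green and cradle_green below 0.015 m and z of spool_green in the frame of cradle_green between 0.052 and 0.063 m and angle between the y axis of spool_green and the y axis of cradle_green, either way round below 0.25 rad and contact force between the fingers and spool_green below 0.05 N); the robot touches nothing.
It fails at once if the glue stick, the small box or the toy boat is moved more than 20 mm or knocked over ((distance of glue_stick from where it was at the start of the episode above 0.02 m or angle between glue_stick's own z axis and vertical above 0.5 rad) or (distance of parts_box from where it was at the start of the episode above 0.02 m or angle between parts_box's own z axis and vertical above 0.5 rad) or (distance of test_boat from where it was at the start of the episode above 0.02 m or angle between test_boat's own z axis and vertical above 0.5 rad)).
It fails at once if a spool is tipped onto its side (axle more than about 45 degrees off level) ((angle between spool_blue's own y axis and vertical below 0.79 rad or angle between spool_blue's own y axis and vertical above 2.35 rad) or (angle between spool_yellow's own y axis and vertical below 0.79 rad or angle between spool_yellow's own y axis and vertical above 2.35 rad) or (angle between spool_green's own y axis and vertical below 0.79 rad or angle between spool_green's own y axis and vertical above 2.35 rad)).
It fails at once if a spool is dropped or thrown (faster than 0.7 m/s, as after a fall of 25 mm, while not held) ((linear speed of spool_blue above 0.7 m/s and contact force between the fingers and spool_blue below 0.05 N) or (linear speed of spool_yellow above 0.7 m/s and contact force between the fingers and spool_yellow below 0.05 N) or (linear speed of spool_green above 0.7 m/s and contact force between the fingers and spool_green below 0.05 N)).
It also fails if it takes over 104 s, if anything falls off the work surface, if the arm or the gripper's body presses on something with over 40 N, if the wrist force passes 120 N, or if a joint passes its speed limit or range.

### The arm

A 6-joint arm with a two-finger parallel gripper is mounted at the origin on the work surface. World frame = base frame: x ahead of the robot, y to its left, z up, the work surface at z = 0. Lengths are in mm, angles in degrees, forces in N, time in s.
With the tool pointing down it reaches from about 275 to 850 mm from the base axis. Payload 19 kg.
Tool frame: the origin (TCP) lies midway between the tips of the shut fingers; the grasp point (between the pads) lies 19 mm behind it; z points along the fingers, y is the line along which they close (so a half turn about z gives the same grasp; the last joint's range is limited). The gripper opens to 85 mm and grips with 20 to 120 N. Pads are 22 mm wide; open, the fingers measure 114 mm over their backs; the gripper's body (76 mm by 85 mm) begins 54 mm behind the grasp point. The pads swing forward as they close: fully open they stand 13 mm farther back than shut.
Start: joints at [63.656, 8.623, 82.357, -0, 89.026, -7.678], TCP at [184.042, 544.719, 231.267] pointing down, gripper open.
Joint ranges: [-160.23, 160.23], [-39.13, 120.54], [6.94, 153.29], [-79.49, 259.48], [9.18, 160.14], [-161.06, 161.06]. Speed limits (degrees/s): [108.29, 108.29, 127.2, 172.46, 172.46, 172.46].

### API

Orientations are given as [roll, pitch, yaw] about the fixed x, y, z axes, in that order (R = Rz(yaw) Ry(pitch) Rx(roll)).
In Python, from bench import arm gives the robot as it stands.
- The arm moves only by the tool carry_out, never from a script. Its argument "plan" is text: rows parted by semicolons, each of 6 numbers parted by spaces: the shift along the tool's x, y, z in mm, then the turn, a rotation vector about the tool's x, y, z in rad. A call has 1 to 10 rows; each row shifts and turns the commanded pose from where the row before left it, along the tool's axes as they then stand; what a row does not reach is not made up. A row lasts 1/10 s, in which the tool goes at most 50 mm and 8.59 degrees, less where a joint would pass 70% of its speed; a pose out of reach is approached as far as the arm can. A call with a gripper value outside its range is refused whole. "hand" is the opening, from 0 (shut) to 1 (fully open), set as the call begins (left out, the last holds). The fingers move at their own pace and stop on an object; "force" is the grip in N (left out, the last holds). Time passes only in rows, so rows that do not move let the fingers close. It gives the time, the measured TCP pose, the force, the opening and the grip force at its end, in the units of the state.
- arm.state(): the state, without advancing time (a new reading comes with each control period).
- arm.grab_frame(name): name is "scene" or "top" or "wrist"; returns a dict with "color" (480x640x3 uint8, red, green, blue), "camera_matrix" (3x3 intrinsics, pixels), "T" (4x4, takes a point from camera to world coordinates). Camera axes: x right, y up, looking along -z (the intrinsics and any distortion apply to the point x, -y, -z); pixel columns grow to the right and rows downward; lengths in mm; the calibration is good to about 2 mm. A picture is of the moment at which its call begins. There is no depth.
- arm.hand_in(): hands the job in; it is judged then, once.
The state is a dict: "time": time; "joint_positions": joint angles; "joint_velocities": joint speeds; "joint_torque": joint torques, N m; "eef_pos": TCP position; "tool_rot": TCP orientation; "ft_force": force on the tool from outside, world axes, zero at the start; "torque": the same for the moment, N m; "width": finger opening in mm; "grip_force": force on a finger pad.
Only numpy, scipy, OpenCV 4.12 (cv2) and the standard library are available. Lean on these libraries where they do the work, as an engineer would, in place of code of your own. Each camera call takes 0.05 s, during which the arm holds its last target. There are 200 camera calls.

## Working session

There is one attempt and no reset: what is moved stays moved. The work goes in short steps, Python scripts to look and compute and a tool call to move; the robot and the scene stay as the last step left them, time stands still between calls to the robot, and variables do not carry over. Pictures are saved under pics/ and viewed, at most 14 in all, crops included, and the job is handed in when it is done.

Besides the shell and the picture viewer there is one more tool, called by a JSON object that holds its "op" and its "data". carry_out: Moves the arm, as the interface text tells. Its arguments: {"type":"object","properties":{"plan":{"type":"string"},"hand":{"type":"number"},"force":{"type":"number"}},"required":["plan"]}

```bash
mkdir -p pics; cat > h.py <<'E'
import numpy as np,cv2
from bench import arm
def shot(n,fn):
    f=arm.grab_frame(n); np.savez(f'pics/{fn}.npz',**{k:np.array(f[k]) for k in('color','camera_matrix','T')}); cv2.imwrite(f'pics/{fn}.png',f['color'][...,::-1]); return f
E
python3 - <<'E'
from h import *
for n in('scene','top'):
    f=shot(n,n+'0'); print(f.keys(),f['camera_matrix'],f['T'].round(3))
print(arm.state())
E
```

```text
dict_keys(['color', 'camera_matrix', 'T']) [[578.02361956   0.         310.03663606]
 [  0.         578.02361956 245.82410255]
 [  0.           0.           1.        ]] [[ 8.71000e-01 -3.33000e-01  3.61000e-01  9.64142e+02]
 [ 4.91000e-01  6.14000e-01 -6.18000e-01 -7.33741e+02]
 [-1.50000e-02  7.16000e-01  6.98000e-01  8.76598e+02]
 [ 0.00000e+00  0.00000e+00  0.00000e+00  1.00000e+00]]
dict_keys(['color', 'camera_matrix', 'T']) [[616.9846337    0.         322.12370717]
 [  0.         616.9846337  250.78310538]
 [  0.           0.           1.        ]] [[-1.000000e-02  9.940000e-01 -1.070000e-01  4.266920e+02]
 [-1.000000e+00 -8.000000e-03  1.600000e-02 -3.111900e+01]
 [ 1.500000e-02  1.070000e-01  9.940000e-01  1.269496e+03]
 [ 0.000000e+00  0.000000e+00  0.000000e+00  1.000000e+00]]
{'time': 0.1, 'joint_positions': array([ 6.36550797e+01,  8.64592879e+00,  8.23866482e+01, -2.54120717e-04,
        8.90288748e+01, -7.67825508e+00]), 'joint_velocities': array([-0.02335844, -0.06243604, -0.108776  ,  0.10789743,  0.00271523,
       -0.02661674]), 'joint_torque': array([ 6.43888459e-03, -7.14380121e+01, -5.71791530e+01, -8.63480159e-05,
        7.40515650e-03,  1.70087952e-05]), 'eef_pos': array([183.96119388, 544.54154815, 230.78063654]), 'tool_rot': array([-1.79939065e+02, -7.95878181e-03,  1.61333335e+02]), 'ft_force': array([-0.53647759,  0.59359779,  0.20695955]), 'torque': array([-0.01668574, -0.01276433,  0.03343766]), 'grip_force': 0.0, 'width': 85.32056116857193}
```

View pics/scene0.png

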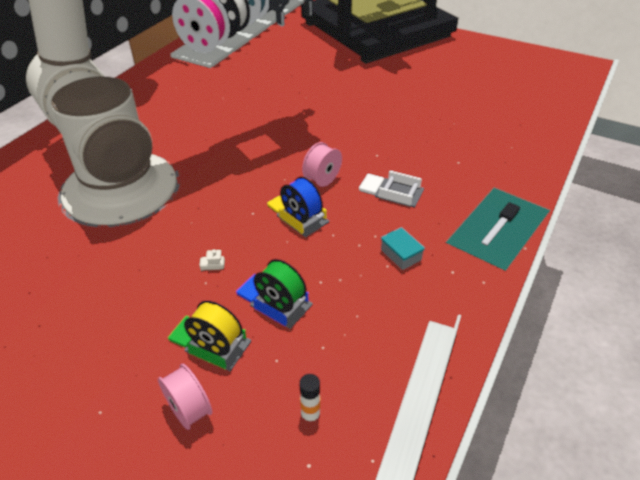

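View pics/top0.png

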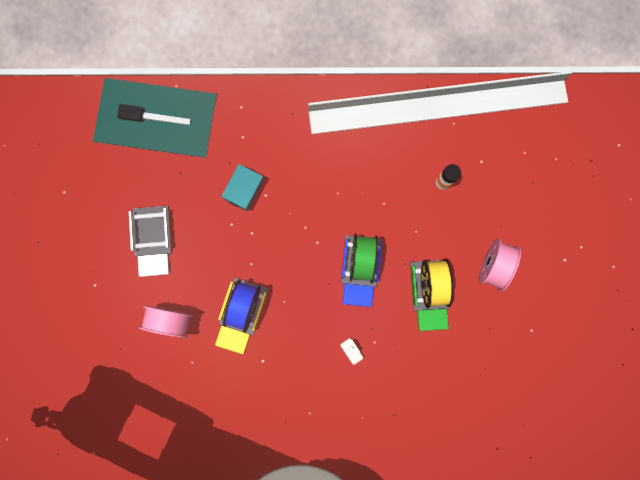

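The top view shows blue spool (242,306) in the yellow cradle, green (363,258) in the blue cradle, yellow (435,285) in the green cradle, and the empty white cradle at (151,232). The pink look-alikes are at (167,320) and (500,265), and are excluded. Bystanders: box (243,187), glue (449,177), boat (352,351). Next, one close montage.

```bash
python3 - <<'E'
import cv2,numpy as np
im=cv2.imread('pics/top0.png')
cs=[]
for n,(x,y) in dict(spare=(100,202),blueS=(190,275),greenS=(312,234),yelS=(384,256)).items():
    c=cv2.resize(im[y:y+75,x:x+100],None,fx=4,fy=4,interpolation=cv2.INTER_CUBIC)
    for k in range(0,100,10):
        cv2.putText(c,str(x+k),(4*k,8),0,.3,(255,255,255),1); cv2.line(c,(4*k,10),(4*k,14),(255,255,255))
    for k in range(5,75,10):
        cv2.putText(c,str(y+k),(0,4*k+3),0,.3,(255,255,255),1); cv2.line(c,(22,4*k),(27,4*k),(255,255,255))
    cs.append(c)
cv2.imwrite('pics/mont.png',np.vstack([np.hstack(cs[:2]),np.hstack(cs[2:])]))
E
```

```text
(no output)
```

View pics/mont.png

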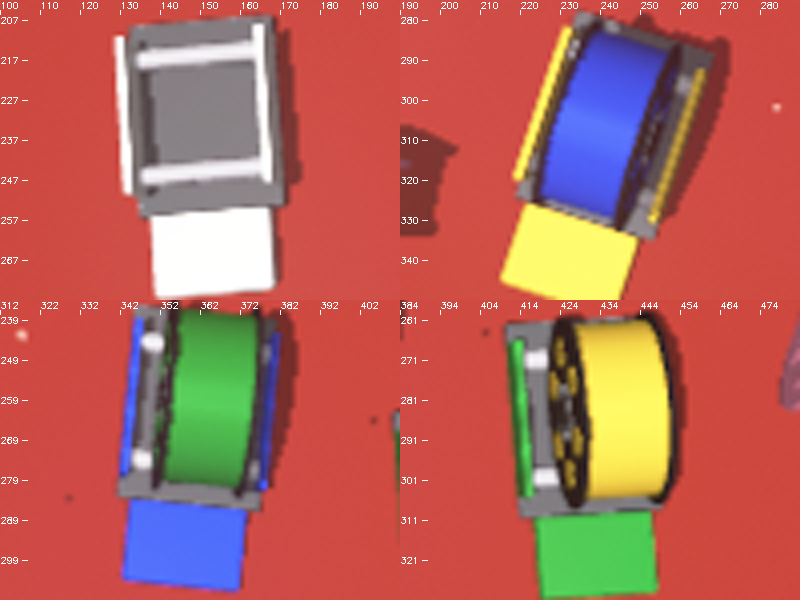

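```bash
cat > fit.py <<'E'
from h import *
from scipy.optimize import least_squares
d=np.load('pics/top0.npz'); 
def proj(P,d=d):
    T=d['T'];p=(np.atleast_2d(P)-T[:3,3])@T[:3,:3]; K=d['camera_matrix']
    return np.c_[K[0,0]*p[:,0]/-p[:,2]+K[0,2],K[1,1]*-p[:,1]/-p[:,2]+K[1,2]]
def tow(q,M):
    c,s=np.cos(q[2]),np.sin(q[2]); M=np.atleast_2d(M); return np.c_[q[0]+c*M[:,0]-s*M[:,1],q[1]+s*M[:,0]+c*M[:,1],M[:,2]]
LO=[(40,37,30),(-40,37,30)];LI=[(40,33,30),(-40,33,30)];RI=[(40,-33,30),(-40,-33,30)]
C=dict(spare=((100,202,0,0),LO+RI,[(115,37),(124,194),(252,26),(264,181)],(216,293)),
yellow=((190,275,400,0),LO+RI,[(565,27),(513,178),(697,68),(649,220)],(560,290)),
blue=((312,234,0,300),LO+RI,[(135,320),(120,474),(272,335),(259,488)],(182,584)),
green=((384,256,400,300),LI,[(522,340),(533,496)],(600,597)))
if __name__=='__main__':
  img=cv2.cvtColor(d['color'],cv2.COLOR_RGB2HSV).astype(int)
  hue=dict(yellow=(105,130),blue=(45,80),green=(20,35))
  for n,((x0,y0,u0,v0),M,p,tab) in C.items():
    f=lambda a:np.c_[x0+(np.atleast_2d(a)[:,0]-u0)/4,y0+(np.atleast_2d(a)[:,1]-v0)/4]
    p=f(p)
    r=least_squares(lambda q:(proj(tow(q,M))-p).ravel(),[450,0,0],x_scale=[10,10,.1]); q=r.x
    print(n,q[:2].round(1),np.degrees(q[2]).round(1),'res',r.fun.round(1),'tab',(proj(tow(q,(-92,0,5)))-f(tab)).round(1))
    if n in hue:
      ys=np.arange(-33,33.1,.5); px=proj(tow(q,[(0,y,101) for y in ys])).round().astype(int)
      ok=[y for y,(a,b) in zip(ys,px) if hue[n][0]<=img[b,a,0]<=hue[n][1] and img[b,a,1]>120 and img[b,a,2]>70]
      print('  winding y',ok[0],ok[-1],'centre',tow(q,(0,(ok[0]+ok[-1])/2,58)).round(1))
E
python3 fit.py
```

```text
spare [607.1 300.5] 4.8 res [-0.1  0.1  0.  -0.   0.2 -0.2 -0.1  0.1] tab [[0.3 0.1]]
yellow [450.7 109.8] -17.9 res [-0.1 -0.3  0.3  0.2  0.1 -0.1 -0.3  0.3] tab [[-0.3  2.4]]
  winding y -20.0 17.5 centre [[450.3 108.6  58. ]]
blue [ 540.8 -131.1] -6.3 res [ 0.  -0.3 -0.   0.4  0.2 -0.6 -0.2  0.4] tab [[-0.5  0.8]]
  winding y -18.0 20.0 centre [[ 540.9 -130.1   58. ]]
green [ 490.1 -271.5] 2.5 res [-0.  -0.3  0.   0.3] tab [[-0.9  0. ]]
  winding y -23.0 16.5 centre [[ 490.3 -274.7   58. ]]
```

```bash
cat > go.py <<'E'
from h import *
from scipy.spatial.transform import Rotation as R
import sys
S=dict(spare=(607.1,300.5,184.8),yellow=(450.5,109.2,162.1),blue=(540.8,-130.6,173.7),green=(490.2,-273,182.5))
def go(name,z):
    x,y,w=S[name]; s=arm.state()
    cur=R.from_euler('xyz',s['tool_rot'],degrees=True); tgt=R.from_euler('xyz',[180,0,w],degrees=True)
    rv=(cur.inv()*tgt).as_rotvec()
    print('t',round(s['time'],1),'pos',s['eef_pos'].round(1),'turn',rv.round(4),'then shift(after turn)',tgt.inv().apply(np.array([x,y,z])-s['eef_pos']).round(1),'w',round(s['width'],1),'F',round(s['grip_force'],1),s['ft_force'].round(1))
go(sys.argv[1],float(sys.argv[2]))
E
python3 go.py yellow 170
```

```text
t 0.1 pos [184.  544.5 230.8] turn [-0.0011 -0.0001 -0.0134] then shift(after turn) [-387.4 -332.3   60.8] w 85.3 F 0.0 [-0.5  0.6  0.2]
```

{"op": "carry_out", "data": {"plan": "-26 -22 4 0 0 -0.013; -26 -22 4 0 0 0; -26 -22 4 0 0 0; -26 -22 4 0 0 0; -26 -22 4 0 0 0; -26 -22 4 0 0 0; -26 -22 4 0 0 0; -26 -22 4 0 0 0; -26 -22 4 0 0 0; -26 -22 4 0 0 0", "hand": 0.8}}

```text
time: 1.1
eef_pos: [363.7, 253.9, 191.0]
tool_rot: [-180.0, -0.0, 162.1]
ft_force: [-0.0, 0.1, 0.7]
width: 68.4
grip_force: 0.0
```

{"op": "carry_out", "data": {"plan": "-26 -22 4 0 0 0; -26 -22 4 0 0 0; -26 -22 4 0 0 0; -26 -22 4 0 0 0; -23 -24 4 0 0 0; 0 0 0 0 0 0; 0 0 0 0 0 0; 0 0 0 0 0 0"}}

```text
time: 1.9
eef_pos: [449.4, 110.1, 171.3]
tool_rot: [180.0, -0.0, 162.1]
ft_force: [0.3, -0.6, 0.5]
width: 68.1
grip_force: 0.0
```

```bash
python3 -c "
from h import *
f=shot('wrist','w1');print(f['T'].round(2))"; python3 go.py yellow 56
```

```text
[[ 3.1000e-01 -9.1000e-01 -2.9000e-01  3.7500e+02]
 [ 9.5000e-01  2.9000e-01  9.0000e-02  1.3396e+02]
 [-0.0000e+00 -3.0000e-01  9.5000e-01  3.1330e+02]
 [ 0.0000e+00  0.0000e+00  0.0000e+00  1.0000e+00]]
t 1.9 pos [449.4 110.3 171.4] turn [ 0.0001 -0.      0.0006] then shift(after turn) [ -1.4  -0.7 115.4] w 68.6 F 0.0 [ 1.  -0.2 -0.5]
```

View pics/w1.png

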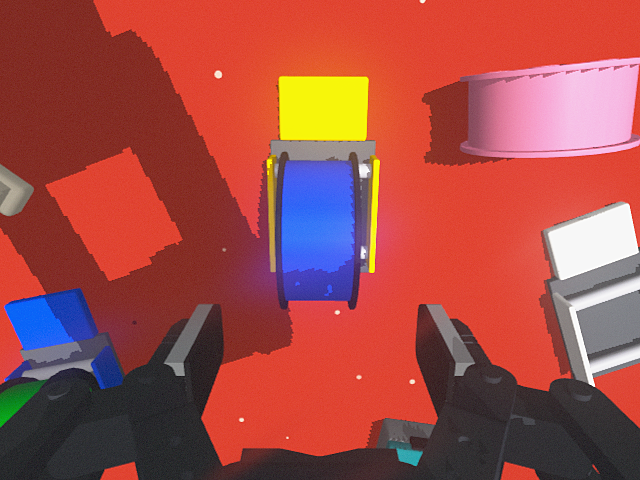

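The wrist view shows the blue spool at (317,230) in the yellow cradle, square and centred between the fingers (midpoint ≈319). I'll go down and grip.

{"op": "carry_out", "data": {"plan": "-1.4 -0.7 25 0 0 0; 0 0 25 0 0 0; 0 0 25 0 0 0; 0 0 20 0 0 0; 0 0 13 0 0 0; 0 0 7 0 0 0; 0 0 0 0 0 0; 0 0 0 0 0 0"}}

```text
time: 2.75
eef_pos: [451.2, 108.6, 57.1]
tool_rot: [180.0, 0.1, 162.1]
ft_force: [-0.3, 0.4, 0.6]
width: 68.2
grip_force: 0.0
```

{"op": "carry_out", "data": {"plan": "0 0 0 0 0 0; 0 0 0 0 0 0; 0 0 0 0 0 0; 0 0 0 0 0 0; 0 0 0 0 0 0; 0 0 0 0 0 0; 0 0 0 0 0 0; 0 0 0 0 0 0", "hand": 0, "force": 45}}

```text
time: 3.55
eef_pos: [451.3, 108.4, 57.0]
tool_rot: [180.0, 0.1, 162.1]
ft_force: [-0.2, 1.1, 6.3]
width: 43.5
grip_force: 47.1
```

{"op": "carry_out", "data": {"plan": "0 0 -3 0 0 0; 0 0 -8 0 0 0; 0 0 -15 0 0 0; 0 0 -20 0 0 0; 0 0 -20 0 0 0; 0 0 -20 0 0 0; 0 0 -10 0 0 0; 0 0 -4 0 0 0; 0 0 0 0 0 0; 0 0 0 0 0 0"}}

```text
time: 4.55
eef_pos: [450.5, 108.4, 155.5]
tool_rot: [-180.0, -0.1, 162.1]
ft_force: [0.9, -1.2, -1.8]
width: 43.7
grip_force: 46.5
```

```bash
python3 go.py spare 156
```

```text
t 4.5 pos [450.5 108.4 155.5] turn [-3.000e-04 -1.200e-03 -3.966e-01] then shift(after turn) [-172.1  178.4   -0.5] w 43.7 F 46.5 [ 0.9 -1.2 -1.8]
```

{"op": "carry_out", "data": {"plan": "0 0 0 0 0 -0.04; 0 0 0 0 0 -0.08; 0 0 0 0 0 -0.08; 0 0 0 0 0 -0.08; 0 0 0 0 0 -0.08; 0 0 0 0 0 -0.037; -6 6 0 0 0 0; -12 12 0 0 0 0; -20 20 0 0 0 0; -22 23 0 0 0 0"}}

```text
time: 5.55
eef_pos: [506.6, 175.8, 156.0]
tool_rot: [180.0, -0.0, -175.3]
ft_force: [0.6, -0.1, -1.9]
width: 43.7
grip_force: 46.5
```

{"op": "carry_out", "data": {"plan": "-22 23 0 0 0 0; -22 23 0 0 0 0; -22 23 0 0 0 0; -20 20 0 0 0 0; -14 15 0 0 0 0; -8 9 0 0 0 0; -4 4 0 0 0 0; 0 0 0 0 0 0; 0 0 0 0 0 0"}}

```text
time: 6.45
eef_pos: [607.0, 299.9, 156.2]
tool_rot: [-180.0, -0.0, -175.2]
ft_force: [-0.6, 0.4, -1.7]
width: 43.4
grip_force: 46.5
```

```bash
python3 go.py spare 58; python3 -c "
from h import *
f=shot('wrist','w2')"
```

```text
t 6.5 pos [607.  299.9 156.2] turn [-0.0003 -0.0003  0.    ] then shift(after turn) [-0.2  0.6 98.2] w 43.4 F 46.5 [-0.6  0.4 -1.7]
```

View pics/w2.png

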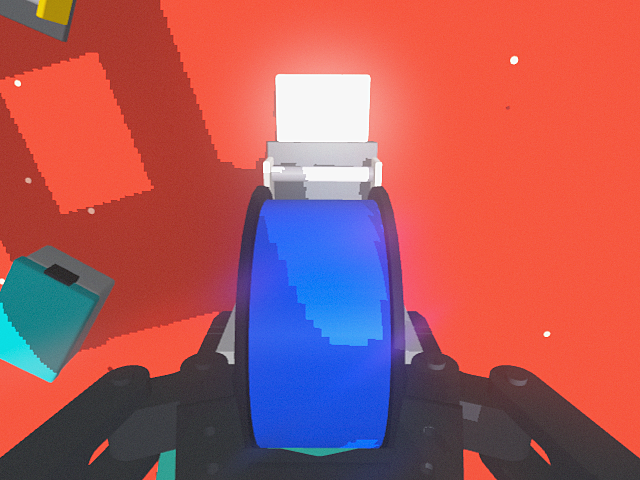

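The held blue spool (centre 320) lines up with the white tab (322) and the cradle plates (265 and 380). I'll lower, release and retreat.

{"op": "carry_out", "data": {"plan": "0 0 10 0 0 0; 0 0 20 0 0 0; 0 0 20 0 0 0; 0 0 20 0 0 0; 0 0.6 14 0 0 0; 0 0 8 0 0 0; 0 0 3 0 0 0; 0 0 2 0 0 0; 0 0 1 0 0 0; 0 0 0 0 0 0"}}

```text
time: 7.5
eef_pos: [607.4, 300.9, 58.8]
tool_rot: [180.0, 0.0, -175.2]
ft_force: [-0.0, -0.1, -2.3]
width: 43.8
grip_force: 46.5
```

```bash
python3 go.py spare 57
```

```text
t 7.5 pos [607.4 300.9  58.8] turn [0.0001 0.0007 0.0005] then shift(after turn) [ 0.4 -0.4  1.8] w 43.8 F 46.5 [-0.  -0.1 -2.3]
```

{"op": "carry_out", "data": {"plan": "0 0 1 0 0 0; 0 0 1 0 0 0; 0 0 0 0 0 0; 0 0 0 0 0 0"}}

```text
time: 7.9
eef_pos: [608.1, 301.0, 57.3]
tool_rot: [180.0, 0.1, -175.2]
ft_force: [5.2, 0.1, 5.6]
width: 43.4
grip_force: 47.1
```

{"op": "carry_out", "data": {"plan": "0 0 0 0 0 0; 0 0 0 0 0 0; 0 0 0 0 0 0; 0 0 0 0 0 0; 0 0 0 0 0 0; 0 0 0 0 0 0", "hand": 0.8}}

```text
time: 8.5
eef_pos: [607.2, 300.8, 56.2]
tool_rot: [-180.0, -0.0, -175.2]
ft_force: [-0.7, 0.1, 0.5]
width: 68.4
grip_force: 0.0
```

{"op": "carry_out", "data": {"plan": "0 0 -10 0 0 0; 0 0 -25 0 0 0; 0 0 -25 0 0 0; 0 0 -25 0 0 0; 0 0 -25 0 0 0; 0 0 0 0 0 0"}}

```text
time: 9.1
eef_pos: [608.4, 301.3, 171.2]
tool_rot: [179.9, 0.3, -175.2]
ft_force: [0.7, -1.0, -0.2]
width: 68.4
grip_force: 0.0
```

```bash
python3 go.py green 166; python3 -c "
from h import *
f=shot('wrist','w3')"
```

```text
t 9.1 pos [608.4 301.3 171.2] turn [0.0016 0.0058 0.0406] then shift(after turn) [ 143.1 -568.6    5.2] w 68.4 F 0.0 [ 0.7 -1.  -0.2]
```

View pics/w3.png

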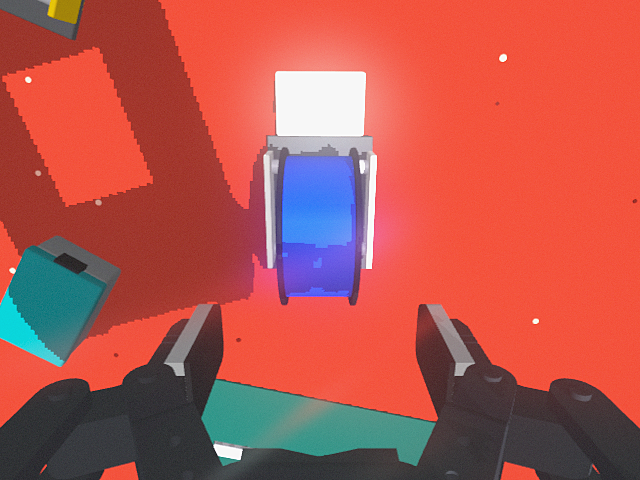

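Blue is parked squarely in the white cradle at (318,225), between the plates. Next is the yellow spool.

{"op": "carry_out", "data": {"plan": "0 0 0 0 0 0.041; 8 -33 0 0 0 0; 8 -33 0 0 0 0; 8 -33 0 0 0 0; 8 -33 0 0 0 0; 8 -33 0 0 0 0; 8 -33 0 0 0 0; 8 -33 0 0 0 0; 8 -33 0 0 0 0; 8 -33 0 0 0 0"}}

```text
time: 10.15
eef_pos: [547.3, -0.2, 165.9]
tool_rot: [180.0, -0.0, -177.5]
ft_force: [0.7, -0.0, -0.0]
width: 68.2
grip_force: 0.0
```

{"op": "carry_out", "data": {"plan": "8 -33 0 0 0 0; 8 -33 0 0 0 0; 8 -33 0 0 0 0; 8 -33 0 0 0 0; 8 -33 0 0 0 0; 8 -33 0 0 0 0; 8 -30 0 0 0 0; 7 -11 0 0 0 0; 0 0 0 0 0 0; 0 0 0 0 0 0"}}

```text
time: 11.15
eef_pos: [495.4, -239.9, 166.1]
tool_rot: [180.0, -0.0, -177.5]
ft_force: [0.6, -0.2, 0.0]
width: 68.7
grip_force: 0.0
```

```bash
python3 go.py green 57; python3 -c "
from h import *
f=shot('wrist','w4')"
```

```text
t 11.2 pos [ 495.4 -239.9  166.1] turn [ 0.0005 -0.0003 -0.0007] then shift(after turn) [  6.6 -32.9 109.1] w 68.7 F 0.0 [ 0.6 -0.2  0. ]
```

View pics/w4.png

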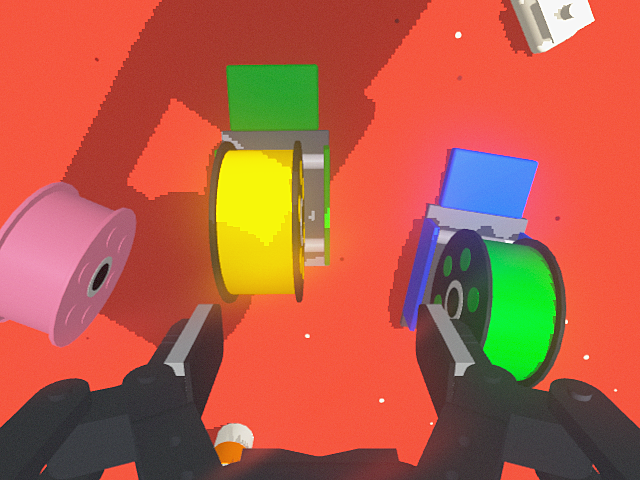

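```bash
python3 -c "
from fit import *
d=np.load('pics/w4.npz');T=d['T'];K=d['camera_matrix']
def ray(u,v,z):
    w=T[:3,:3]@np.array([(u-K[0,2])/K[0,0],-(v-K[1,2])/K[1,1],-1]); return (T[:3,3]+w*(z-T[2,3])/w[2]).round(1)
print(ray(214,220,101),ray(298,220,101))
for y in(-15,0,15): print(ray(257,y+220,101))
print('tab end/base, z5',ray(227,66,5),ray(317,65,5))
q=(490.1,-271.5,np.radians(2.5)); print(proj(tow(q,[(0,0,101),(-92,0,5),(40,33,30),(-40,33,30)]),d))"
```

```text
[ 478.3 -293.1  101. ] [ 476.5 -251.3  101. ]
[ 469.7 -271.7  101. ]
[ 477.4 -271.7  101. ]
[ 485.2 -271.7  101. ]
tab end/base, z5 [ 401.3 -304.6    5. ] [ 398.  -245.8    5. ]
[[257.36670007 244.16944062]
 [271.5423675   63.07678389]
 [321.69523552 265.46528604]
 [322.03102272 148.11684614]]
```

The wrist view shows the yellow spool at (257,220) in the green cradle. It is about 33 mm to one side because a row was cut short. The pink look-alike is at (70,265), about 14 mm clear, so I'll open a bit less.

{"op": "carry_out", "data": {"plan": "6.6 -16 0 0 0 0; 0 -16 0 0 0 0; 0 0 0 0 0 0; 0 0 0 0 0 0; 0 0 0 0 0 0", "hand": 0.7}}

```text
time: 11.7
eef_pos: [490.5, -272.2, 166.2]
tool_rot: [180.0, -0.0, -177.5]
ft_force: [0.0, 0.0, 0.1]
width: 59.9
grip_force: 0.0
```

{"op": "carry_out", "data": {"plan": "0 0 20 0 0 0; 0 0 25 0 0 0; 0 0 25 0 0 0; 0 0 20 0 0 0; 0 0 12 0 0 0; 0 0 7 0 0 0; 0 0 0 0 0 0; 0 0 0 0 0 0"}}

```text
time: 12.5
eef_pos: [490.7, -272.9, 58.2]
tool_rot: [-180.0, 0.0, -177.5]
ft_force: [1.0, 0.1, 0.3]
width: 59.8
grip_force: 0.0
```

{"op": "carry_out", "data": {"plan": "0 0 0 0 0 0; 0 0 0 0 0 0; 0 0 0 0 0 0; 0 0 0 0 0 0; 0 0 0 0 0 0; 0 0 0 0 0 0; 0 0 0 0 0 0; 0 0 0 0 0 0", "hand": 0, "force": 45}}

```text
time: 13.3
eef_pos: [490.7, -273.1, 58.2]
tool_rot: [-179.9, 0.1, -177.5]
ft_force: [-0.5, 0.4, 6.4]
width: 43.3
grip_force: 46.4
```

{"op": "carry_out", "data": {"plan": "0 0 -3 0 0 0; 0 0 -8 0 0 0; 0 0 -15 0 0 0; 0 0 -22 0 0 0; 0 0 -25 0 0 0; 0 0 -25 0 0 0; 0 0 -22 0 0 0; 0 0 -10 0 0 0; 0 0 -4 0 0 0; 0 0 0 0 0 0"}}

```text
time: 14.3
eef_pos: [490.2, -272.7, 191.3]
tool_rot: [-180.0, -0.0, -177.5]
ft_force: [-0.6, 0.8, -2.9]
width: 43.4
grip_force: 46.1
```

```bash
python3 go.py yellow 191
```

```text
t 14.3 pos [ 490.2 -272.7  191.3] turn [-2.000e-04  0.000e+00  3.556e-01] then shift(after turn) [1.552e+02 3.512e+02 3.000e-01] w 43.4 F 46.1 [-0.6  0.8 -2.9]
```

{"op": "carry_out", "data": {"plan": "0 0 0 0 0 0.04; 0 0 0 0 0 0.08; 0 0 0 0 0 0.08; 0 0 0 0 0 0.08; 0 0 0 0 0 0.0756; 4 8 0 0 0 0; 7 16 0 0 0 0; 12 27 0 0 0 0; 12 27 0 0 0 0; 12 27 0 0 0 0"}}

```text
time: 15.3
eef_pos: [477.1, -156.0, 190.9]
tool_rot: [180.0, -0.0, 162.2]
ft_force: [0.3, 0.5, -2.8]
width: 43.5
grip_force: 46.2
```

{"op": "carry_out", "data": {"plan": "12 27 0 0 0 0; 12 27 0 0 0 0; 12 27 0 0 0 0; 12 27 0 0 0 0; 12 27 0 0 0 0; 12 27 0 0 0 0; 12 27 0 0 0 0; 12 27 0 0 0 0; 6 14 0 0 0 0; 4 9 0 0 0 0"}}

```text
time: 16.3
eef_pos: [449.2, 103.6, 191.1]
tool_rot: [180.0, -0.0, 162.3]
ft_force: [-0.6, -0.2, -2.6]
width: 43.6
grip_force: 46.3
```

{"op": "carry_out", "data": {"plan": "2 4 0 0 0 0; 0 0 0 0 0 0; 0 0 0 0 0 0"}}

```text
time: 16.6
eef_pos: [449.7, 105.6, 191.2]
tool_rot: [-180.0, -0.0, 162.1]
ft_force: [0.1, -0.3, -2.5]
width: 43.5
grip_force: 46.3
```

```bash
python3 go.py yellow 59
```

```text
t 16.6 pos [449.7 105.6 191.2] turn [-0.0003 -0.      0.    ] then shift(after turn) [  0.3   3.7 132.2] w 43.5 F 46.3 [ 0.1 -0.3 -2.5]
```

{"op": "carry_out", "data": {"plan": "0.3 3.7 10 0 0 0; 0 0 25 0 0 0; 0 0 25 0 0 0; 0 0 25 0 0 0; 0 0 20 0 0 0; 0 0 14 0 0 0; 0 0 8 0 0 0; 0 0 3 0 0 0; 0 0 2 0 0 0; 0 0 0 0 0 0"}}

```text
time: 17.6
eef_pos: [450.8, 109.6, 59.6]
tool_rot: [180.0, 0.0, 162.1]
ft_force: [0.1, -0.4, -2.8]
width: 43.4
grip_force: 46.4
```

```bash
python3 go.py yellow 58; python3 -c "
from h import *
f=shot('wrist','w5')"
```

```text
t 17.6 pos [450.8 109.6  59.6] turn [ 0.0001  0.0005 -0.0001] then shift(after turn) [ 0.1 -0.5  1.6] w 43.4 F 46.4 [ 0.1 -0.4 -2.8]
```

View pics/w5.png

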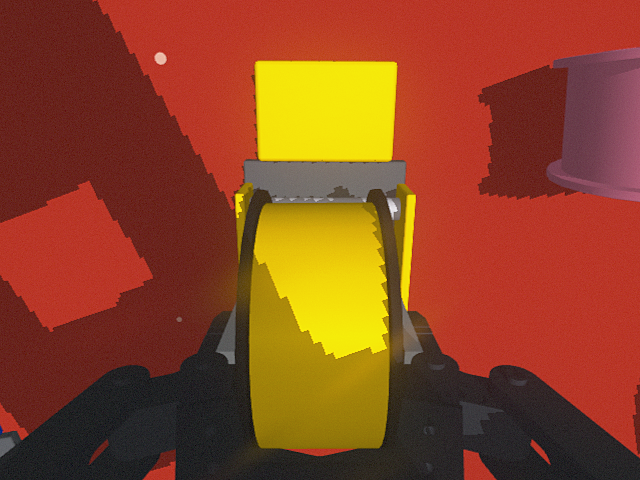

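The yellow spool (319,325) sits between the yellow plates (240 and 408), just above the rods. I'll set it down and release.

{"op": "carry_out", "data": {"plan": "0 0 1 0 0 0; 0 0 1 0 0 0; 0 0 0 0 0 0; 0 0 0 0 0 0"}}

```text
time: 18.05
eef_pos: [451.1, 109.7, 58.5]
tool_rot: [180.0, 0.1, 162.1]
ft_force: [-5.2, -0.9, 13.4]
width: 43.4
grip_force: 48.2
```

{"op": "carry_out", "data": {"plan": "0 0 0 0 0 0; 0 0 0 0 0 0; 0 0 0 0 0 0; 0 0 0 0 0 0; 0 0 0 0 0 0; 0 0 0 0 0 0", "hand": 0.8}}

```text
time: 18.65
eef_pos: [450.6, 109.6, 57.3]
tool_rot: [-180.0, -0.0, 162.1]
ft_force: [0.0, 0.5, 0.1]
width: 68.5
grip_force: 0.0
```

{"op": "carry_out", "data": {"plan": "0 0 -10 0 0 0; 0 0 -25 0 0 0; 0 0 -25 0 0 0; 0 0 -25 0 0 0; 0 0 -25 0 0 0; 0 0 0 0 0 0; 0 0 0 0 0 0"}}

```text
time: 19.35
eef_pos: [450.7, 109.7, 167.9]
tool_rot: [180.0, 0.1, 162.1]
ft_force: [0.2, 0.1, -0.9]
width: 68.1
grip_force: 0.0
```

```bash
python3 go.py blue 168
```

```text
t 19.4 pos [450.7 109.7 167.9] turn [ 2.000e-04  1.100e-03 -2.024e-01] then shift(after turn) [-1.159e+02 -2.289e+02 -1.000e-01] w 68.1 F 0.0 [ 0.2  0.1 -0.9]
```

{"op": "carry_out", "data": {"plan": "0 0 0 0 0 -0.1012; 0 0 0 0 0 -0.1012; -14 -28 0 0 0 0; -14 -28 0 0 0 0; -14 -28 0 0 0 0; -14 -28 0 0 0 0; -14 -28 0 0 0 0; -14 -28 0 0 0 0; -14 -28 0 0 0 0; -14 -28 0 0 0 0"}}

```text
time: 20.35
eef_pos: [537.2, -126.4, 166.3]
tool_rot: [180.0, -0.1, 173.7]
ft_force: [0.6, 0.4, -0.1]
width: 68.1
grip_force: 0.0
```

{"op": "carry_out", "data": {"plan": "-4 -5 0 0 0 0; 0 0 0 0 0 0; 0 0 0 0 0 0; 0 0 0 0 0 0"}}

```text
time: 20.75
eef_pos: [540.4, -129.6, 167.2]
tool_rot: [180.0, -0.0, 173.8]
ft_force: [-0.3, 0.7, 0.4]
width: 67.9
grip_force: 0.0
```

```bash
python3 go.py blue 57; python3 -c "
from h import *
f=shot('wrist','w6')"
```

```text
t 20.8 pos [ 540.4 -129.6  167.2] turn [ 0.0001 -0.0003  0.0009] then shift(after turn) [ -0.5  -0.9 110.2] w 67.9 F 0.0 [-0.3  0.7  0.4]
```

View pics/w6.png

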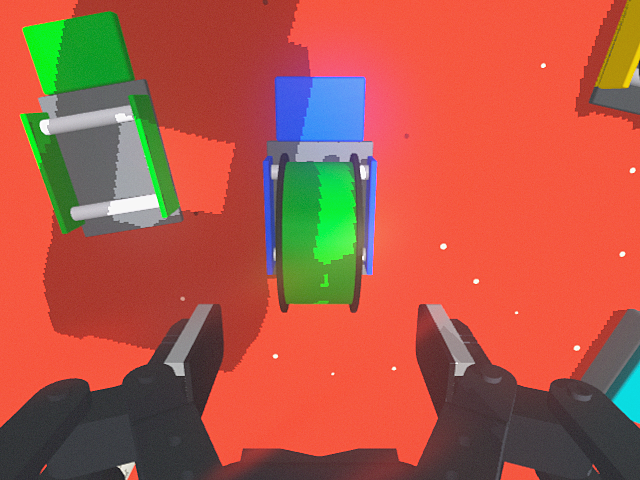

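The green spool (319,235) is centred between the fingers, and the green cradle at (105,165) is now empty. I'll grip it.

{"op": "carry_out", "data": {"plan": "-0.5 -0.9 20 0 0 0; 0 0 25 0 0 0; 0 0 25 0 0 0; 0 0 20 0 0 0; 0 0 12 0 0 0; 0 0 7 0 0 0; 0 0 0 0 0 0; 0 0 0 0 0 0"}}

```text
time: 21.6
eef_pos: [541.5, -131.7, 59.1]
tool_rot: [-180.0, 0.1, 173.7]
ft_force: [-0.7, 0.8, 1.0]
width: 68.3
grip_force: 0.0
```

{"op": "carry_out", "data": {"plan": "0 0 0 0 0 0; 0 0 0 0 0 0; 0 0 0 0 0 0; 0 0 0 0 0 0; 0 0 0 0 0 0; 0 0 0 0 0 0; 0 0 0 0 0 0; 0 0 0 0 0 0", "hand": 0, "force": 45}}

```text
time: 22.4
eef_pos: [541.5, -131.7, 58.9]
tool_rot: [-180.0, 0.1, 173.7]
ft_force: [0.3, 0.6, 6.2]
width: 43.4
grip_force: 49.5
```

{"op": "carry_out", "data": {"plan": "0 0 -3 0 0 0; 0 0 -8 0 0 0; 0 0 -15 0 0 0; 0 0 -20 0 0 0; 0 0 -20 0 0 0; 0 0 -20 0 0 0; 0 0 -10 0 0 0; 0 0 -4 0 0 0; 0 0 0 0 0 0; 0 0 0 0 0 0"}}

```text
time: 23.4
eef_pos: [540.8, -131.5, 157.4]
tool_rot: [180.0, -0.1, 173.7]
ft_force: [1.1, -0.5, -2.4]
width: 43.4
grip_force: 48.9
```

```bash
python3 go.py green 158
```

```text
t 23.4 pos [ 540.8 -131.5  157.4] turn [ 0.0003 -0.0013 -0.1536] then shift(after turn) [  56.7 -139.1   -0.6] w 43.4 F 48.9 [ 1.1 -0.5 -2.4]
```

{"op": "carry_out", "data": {"plan": "0 0 0 0 0 -0.05; 0 0 0 0 0 -0.07; 0 0 0 0 0 -0.0336; 4 -10 0 0 0 0; 7 -17 0 0 0 0; 10 -25 0 0 0 0; 11 -27 0 0 0 0; 10 -25 0 0 0 0; 7 -17 0 0 0 0; 5 -11 0 0 0 0"}}

```text
time: 24.4
eef_pos: [491.9, -267.5, 157.7]
tool_rot: [180.0, -0.1, -177.6]
ft_force: [-0.3, -0.7, -1.2]
width: 43.5
grip_force: 48.8
```

{"op": "carry_out", "data": {"plan": "2.7 -5.6 0 0 0 0; 0 0 0 0 0 0; 0 0 0 0 0 0; 0 0 0 0 0 0"}}

```text
time: 24.8
eef_pos: [490.8, -270.9, 158.3]
tool_rot: [180.0, 0.0, -177.5]
ft_force: [0.6, 0.3, -1.2]
width: 43.6
grip_force: 48.8
```

```bash
sed -i 's/,-273,/,-271.6,/' go.py; python3 go.py green 60
```

```text
t 24.8 pos [ 490.8 -270.9  158.3] turn [0.     0.     0.0007] then shift(after turn) [ 0.6 -0.7 98.3] w 43.6 F 48.8 [ 0.6  0.3 -1.2]
```

{"op": "carry_out", "data": {"plan": "0.6 -0.7 10 0 0 0; 0 0 20 0 0 0; 0 0 20 0 0 0; 0 0 20 0 0 0; 0 0 14 0 0 0; 0 0 9 0 0 0; 0 0 4 0 0 0; 0 0 1 0 0 0; 0 0 0 0 0 0; 0 0 0 0 0 0"}}

```text
time: 25.8
eef_pos: [490.2, -272.5, 61.0]
tool_rot: [-180.0, 0.0, -177.5]
ft_force: [-0.3, -0.5, -1.5]
width: 43.5
grip_force: 48.8
```

```bash
python3 go.py green 59; python3 -c "
from h import *
f=shot('wrist','w7')"
```

```text
t 25.8 pos [ 490.2 -272.5   61. ] turn [-0.0008  0.0008  0.    ] then shift(after turn) [-0.   0.9  2. ] w 43.5 F 48.8 [-0.3 -0.5 -1.5]
```

View pics/w7.png

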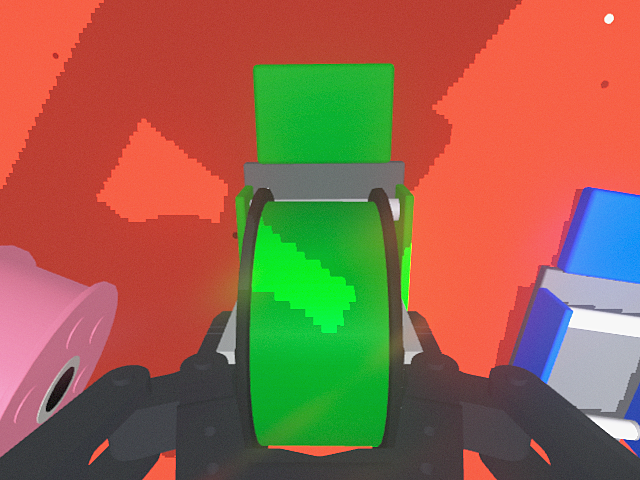

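The green spool (319,325) is between the green plates (240 and 407) just above the rods, and the pink one stays clear at (55,340). I'll set it down with a narrow release.

{"op": "carry_out", "data": {"plan": "0 0.9 1 0 0 0; 0 0 1 0 0 0; 0 0 0.7 0 0 0; 0 0 0 0 0 0; 0 0 0 0 0 0"}}

```text
time: 26.35
eef_pos: [490.8, -271.7, 58.8]
tool_rot: [-179.9, 0.1, -177.5]
ft_force: [2.1, 2.3, 9.1]
width: 43.4
grip_force: 50.1
```

{"op": "carry_out", "data": {"plan": "0 0 0 0 0 0; 0 0 0 0 0 0; 0 0 0 0 0 0; 0 0 0 0 0 0; 0 0 0 0 0 0; 0 0 0 0 0 0", "hand": 0.7}}

```text
time: 26.95
eef_pos: [489.8, -271.4, 57.6]
tool_rot: [180.0, -0.0, -177.5]
ft_force: [-0.7, 0.7, -0.4]
width: 59.6
grip_force: 0.0
```

{"op": "carry_out", "data": {"plan": "0 0 -10 0 0 0; 0 0 -25 0 0 0; 0 0 -25 0 0 0; 0 0 -25 0 0 0; 0 0 -25 0 0 0; 0 0 0 0 0 0; 0 0 0 0 0 0"}}

```text
time: 27.65
eef_pos: [490.0, -271.5, 168.3]
tool_rot: [-179.9, 0.1, -177.5]
ft_force: [-0.6, -0.4, -0.9]
width: 60.0
grip_force: 0.0
```

```bash
python3 go.py spare 170
```

```text
t 27.6 pos [ 490.  -271.5  168.3] turn [-0.0009  0.0009 -0.0401] then shift(after turn) [-164.6  560.2   -1.7] w 60.0 F 0.0 [-0.6 -0.4 -0.9]
```

{"op": "carry_out", "data": {"plan": "-8 28 0 0 0 -0.0401; -8 28 0 0 0 0; -8 28 0 0 0 0; -8 28 0 0 0 0; -8 28 0 0 0 0; -8 28 0 0 0 0; -8 28 0 0 0 0; -8 28 0 0 0 0; -8 28 0 0 0 0; -8 28 0 0 0 0", "hand": 0.8}}

```text
time: 28.65
eef_pos: [547.0, 15.3, 166.7]
tool_rot: [180.0, -0.1, -175.2]
ft_force: [0.7, -0.3, -0.1]
width: 68.5
grip_force: 0.0
```

{"op": "carry_out", "data": {"plan": "-8 28 0 0 0 0; -8 28 0 0 0 0; -8 28 0 0 0 0; -8 28 0 0 0 0; -8 28 0 0 0 0; -8 28 0 0 0 0; -8 28 0 0 0 0; -8 28 0 0 0 0; -8 28 0 0 0 0; -8 26 0 0 0 0"}}

```text
time: 29.65
eef_pos: [603.5, 299.0, 166.3]
tool_rot: [-180.0, -0.1, -175.2]
ft_force: [0.7, 0.1, -0.7]
width: 68.4
grip_force: 0.0
```

{"op": "carry_out", "data": {"plan": "-4 2 0 0 0 0; 0 0 0 0 0 0; 0 0 0 0 0 0; 0 0 0 0 0 0"}}

```text
time: 30.05
eef_pos: [607.5, 299.2, 167.5]
tool_rot: [-180.0, -0.0, -175.3]
ft_force: [-0.7, 0.6, -0.5]
width: 68.0
grip_force: 0.0
```

```bash
python3 go.py spare 58
```

```text
t 30.1 pos [607.5 299.2 167.5] turn [-0.0003 -0.0003 -0.0009] then shift(after turn) [  0.3   1.3 109.5] w 68.0 F 0.0 [-0.7  0.6 -0.5]
```

{"op": "carry_out", "data": {"plan": "0.3 1.3 20 0 0 0; 0 0 25 0 0 0; 0 0 25 0 0 0; 0 0 20 0 0 0; 0 0 12 0 0 0; 0 0 7 0 0 0; 0 0 0 0 0 0; 0 0 0 0 0 0"}}

```text
time: 30.85
eef_pos: [607.6, 301.4, 59.6]
tool_rot: [180.0, 0.1, -175.2]
ft_force: [-0.6, -0.2, 0.7]
width: 68.4
grip_force: 0.0
```

{"op": "carry_out", "data": {"plan": "0 0 0 0 0 0; 0 0 0 0 0 0; 0 0 0 0 0 0; 0 0 0 0 0 0; 0 0 0 0 0 0; 0 0 0 0 0 0; 0 0 0 0 0 0; 0 0 0 0 0 0", "hand": 0, "force": 45}}

```text
time: 31.65
eef_pos: [607.6, 301.5, 59.4]
tool_rot: [180.0, 0.1, -175.2]
ft_force: [-0.2, -0.5, 6.4]
width: 43.6
grip_force: 47.5
```

{"op": "carry_out", "data": {"plan": "0 0 -3 0 0 0; 0 0 -8 0 0 0; 0 0 -15 0 0 0; 0 0 -20 0 0 0; 0 0 -20 0 0 0; 0 0 -20 0 0 0; 0 0 -20 0 0 0; 0 0 -10 0 0 0; 0 0 -4 0 0 0; 0 0 0 0 0 0"}}

```text
time: 32.65
eef_pos: [607.2, 301.4, 178.8]
tool_rot: [-180.0, 0.0, -175.2]
ft_force: [0.4, 0.3, -2.3]
width: 43.8
grip_force: 47.1
```

```bash
python3 go.py blue 178
```

```text
t 32.6 pos [607.2 301.4 178.8] turn [0.     0.0002 0.1936] then shift(after turn) [  18.6 -436.7    0.8] w 43.8 F 47.1 [ 0.4  0.3 -2.3]
```

{"op": "carry_out", "data": {"plan": "0 0 0 0 0 0.05; 0 0 0 0 0 0.08; 0 0 0 0 0 0.0636; 0.4 -10 0 0 0 0; 0.8 -18 0 0 0 0; 1.1 -26 0 0 0 0; 1.1 -26 0 0 0 0; 1.1 -26 0 0 0 0; 1.1 -26 0 0 0 0; 1.1 -26 0 0 0 0"}}

```text
time: 33.65
eef_pos: [582.4, 142.7, 178.3]
tool_rot: [-180.0, -0.0, 173.8]
ft_force: [0.2, -0.8, -2.0]
width: 43.4
grip_force: 47.0
```

{"op": "carry_out", "data": {"plan": "1.1 -26 0 0 0 0; 1.1 -26 0 0 0 0; 1.1 -26 0 0 0 0; 1.1 -26 0 0 0 0; 1.1 -26 0 0 0 0; 1.1 -26 0 0 0 0; 1.1 -26 0 0 0 0; 1.1 -26 0 0 0 0; 1.1 -26 0 0 0 0; 0.7 -18 0 0 0 0"}}

```text
time: 34.65
eef_pos: [543.6, -106.7, 178.3]
tool_rot: [-180.0, -0.0, 173.7]
ft_force: [0.1, 0.5, -1.9]
width: 43.4
grip_force: 47.1
```

{"op": "carry_out", "data": {"plan": "0.7 -14 0 0 0 0; 0.4 -8 0 0 0 0; 0 -4 0 0 0 0; 0 0 0 0 0 0; 0 0 0 0 0 0"}}

```text
time: 35.15
eef_pos: [541.2, -129.5, 178.6]
tool_rot: [180.0, -0.0, 173.7]
ft_force: [0.1, -1.2, -1.5]
width: 43.9
grip_force: 47.1
```

```bash
python3 go.py blue 61
```

```text
t 35.1 pos [ 541.2 -129.5  178.6] turn [ 0.0001 -0.0001  0.0007] then shift(after turn) [  0.2  -1.2 117.6] w 43.9 F 47.1 [ 0.1 -1.2 -1.5]
```

{"op": "carry_out", "data": {"plan": "0.2 -1 15 0 0 0; 0 0 25 0 0 0; 0 0 25 0 0 0; 0 0 22 0 0 0; 0 0 14 0 0 0; 0 0 10 0 0 0; 0 0 4 0 0 0; 0 0 2 0 0 0; 0 0 0 0 0 0; 0 0 0 0 0 0"}}

```text
time: 36.15
eef_pos: [541.1, -131.1, 62.3]
tool_rot: [-180.0, 0.1, 173.7]
ft_force: [0.3, 0.1, -2.0]
width: 43.6
grip_force: 47.1
```

```bash
python3 go.py blue 59; python3 -c "
from h import *
f=shot('wrist','w8')"
```

```text
t 36.1 pos [ 541.1 -131.1   62.3] turn [-0.0004  0.001   0.0001] then shift(after turn) [0.4 0.5 3.3] w 43.6 F 47.1 [ 0.3  0.1 -2. ]
```

View pics/w8.png

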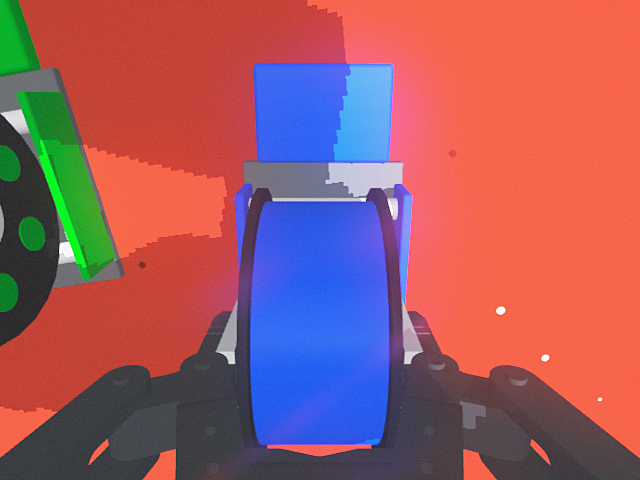

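The blue spool (319,325) is centred between the blue plates (240 and 406). I'll set it down, release and retreat.

{"op": "carry_out", "data": {"plan": "0 0 1.5 0 0 0; 0 0 1 0 0 0; 0 0 0.8 0 0 0; 0 0 0.5 0 0 0; 0 0 0 0 0 0; 0 0 0 0 0 0"}}

```text
time: 36.8
eef_pos: [541.5, -131.2, 59.2]
tool_rot: [-180.0, 0.1, 173.7]
ft_force: [-1.6, 1.4, 14.8]
width: 43.5
grip_force: 49.2
```

{"op": "carry_out", "data": {"plan": "0 0 0 0 0 0; 0 0 0 0 0 0; 0 0 0 0 0 0; 0 0 0 0 0 0; 0 0 0 0 0 0; 0 0 0 0 0 0", "hand": 0.8}}

```text
time: 37.4
eef_pos: [540.8, -131.0, 57.7]
tool_rot: [-180.0, -0.0, 173.7]
ft_force: [0.6, 0.8, 0.8]
width: 68.5
grip_force: 0.0
```

{"op": "carry_out", "data": {"plan": "0 0 -10 0 0 0; 0 0 -25 0 0 0; 0 0 -25 0 0 0; 0 0 -25 0 0 0; 0 0 -30 0 0 0; 0 20 -30 0 0 0; 0 40 -20 0 0 0; 0 40 0 0 0 0; 0 40 0 0 0 0; 0 40 0 0 0 0"}}

```text
time: 38.4
eef_pos: [560.5, 49.5, 223.9]
tool_rot: [180.0, 0.1, 173.7]
ft_force: [0.3, -0.8, -0.3]
width: 68.1
grip_force: 0.0
```

{"op": "carry_out", "data": {"plan": "0 40 0 0 0 0; 0 40 0 0 0 0; 0 40 0 0 0 0; 0 40 0 0 0 0; 0 40 0 0 0 0; 0 0 0 0 0 0; 0 0 0 0 0 0"}}

```text
time: 39.1
eef_pos: [582.3, 247.4, 223.1]
tool_rot: [-180.0, 0.0, 173.8]
ft_force: [0.2, 0.4, 0.3]
width: 68.2
grip_force: 0.0
```

```bash
python3 -c "
from h import *
f=shot('top','top9')['color'][...,::-1]
cv2.imwrite('pics/fin.png',cv2.resize(f[140:380,110:530],None,fx=1.9,fy=1.9,interpolation=cv2.INTER_CUBIC))
s=arm.state();print(s['time'],s['eef_pos'],s['width'])"
```

```text
39.15 [582.36336407 246.49176923 223.14157086] 68.32544451174881
```

View pics/fin.png

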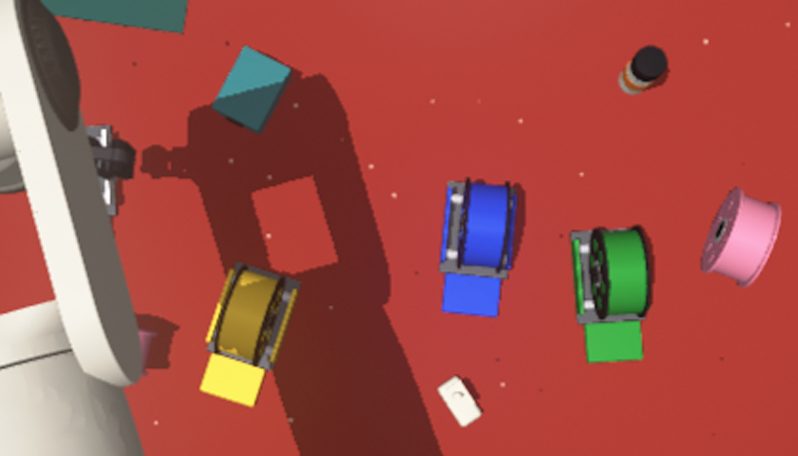

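The final picture shows yellow (250,315), blue (485,225) and green (622,270) each standing squarely in its own cradle. The box, glue stick and boat are where they were, and the arm is clear. Handing in.

```bash
python3 -c "
from bench import arm
print(arm.hand_in())"
```

```text
the job is handed in; nothing more can be done
None
```

I handed the job in at about 39 s: in the last picture all three spools stand in the cradles of their own colour, blue having been parked in the spare on the way, and the glue stick, box and boat look unmoved. The hand-in gave no verdict.

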